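# Pack two spare objectives into their cases

### The job

Put the two bare objectives away in their cases: stand each one, nose up, in the pocket of the white case bottom made for it (the slim objective in the small bottom, the thick one in the large bottom), then close each case with its own grey cover, small on small and large on large, set down over the objective until its rim sits fully home on the bottom. Do not drop an objective or let one fall over, and leave the vial, the dropper bottle and the already closed case standing where they are.

Things in the scene. Friction and masses are not known exactly. Their poses are not given: they have to be found in the camera images.
- slim_objective: loose bare microscope objective standing nose up on its thread: steel barrel 22 mm across with a black grip ring low down and another above, 46 mm tall; brass foot 19 mm across, 4 mm high, straight barrel from 4 to 30 mm, then tapering to the nose. Origin: centre of its foot, z up through the nose; round, yaw means nothing. 60 to 250 g.
- thick_objective: loose bare microscope objective standing nose up on its thread: steel barrel 34 mm across with a black grip ring low down and another above, 64 mm tall; brass foot 27 mm across, 4 mm high, straight barrel from 4 to 42 mm, then tapering to the nose. Origin: centre of its foot, z up through the nose; round, yaw means nothing. 60 to 250 g.
- small_bottom: loose white plastic round bottom of the small case: foot plate 52 mm across, 8 mm thick, and on it a ring 10 mm high (top at 18 mm), 37 mm outside, 27 mm inside, edge rounded; inside it the grey-felt pocket for the slim objective. Pocket floor and seat of the cover both at z = 8 mm. Origin: centre of its underside, z up; round. 150 g, slides if pushed.
- large_bottom: loose white plastic round bottom of the large case: foot plate 65 mm across, 8 mm thick, and on it a ring 10 mm high (top at 18 mm), 50 mm outside, 40 mm inside, edge rounded; inside it the grey-felt pocket for the thick objective. Pocket floor and seat of the cover both at z = 8 mm. Origin: centre of its underside, z up; round. 150 g, slides if pushed.
- small_cover: loose grey cover of the small case: round cap standing open end down, 47 mm outside and 42 mm inside diameter, 53 mm tall, 50 mm deep inside, fine grip ribs near its flat closed top. Slips loosely over the ring of the small bottom and rests on its foot plate. Origin: centre of its open lower rim, z up; round. 35 to 70 g.
- large_cover: loose grey cover of the large case: round cap standing open end down, 60 mm outside and 55 mm inside diameter, 71 mm tall, 68 mm deep inside, fine grip ribs near its flat closed top. Slips loosely over the ring of the large bottom and rests on its foot plate. Origin: centre of its open lower rim, z up; round. 35 to 70 g.
- vial: bystander, loose: clear glass vial with pink contents and a white ribbed cap, 22 mm in diameter, 52 mm tall, standing. Origin at the centre of its underside, z up.
- dropper_bottle: bystander, loose: small brown bottle with a black cap and a paper label, 28 mm in diameter, 70 mm tall, standing. Origin at the centre of its underside, z up.
- closed_case: bystander, loose: a closed slender objective case, black below and grey above, 38 mm in diameter, 76 mm tall, standing; it belongs to another objective. Origin at the centre of its underside, z up.
Not all that is in view belongs to the job. Leave any green or purple look-alike of the thick_objective alone.

How it is judged:
At the end, for the whole second after the job is handed in: Each objective stands upright in the pocket of its own bottom and its own cover stands upright over it: both within 8 mm of the bottom's centre, foot and rim within 3 mm of the seat's height, tilt under 0.1 rad. The bottoms lie flat on the desk; all is released and at rest (angle between each of small_bottom, slim_objective, small_cover, large_bottom, thick_objective, large_cover's own z axis and vertical below 0.1 rad and height (world z) of small_bottom between -0.004 and 0.004 m and horizontal distance between each of slim_objective, small_cover and small_bottom below 0.008 m and linear speed of each of slim_objective, small_cover, thick_objective, large_cover below 0.02 m/s and z of slim_objective in the frame of small_bottom between 0.005 and 0.011 m and z of small_cover in the frame of small_bottom between 0.005 and 0.011 m and height (world z) of large_bottom between -0.004 and 0.004 m and horizontal distance between each of thick_objective, large_cover and large_bottom below 0.008 m and z of thick_objective in the frame of large_bottom between 0.005 and 0.011 m and z of large_cover in the frame of large_bottom between 0.005 and 0.011 m); the robot touches nothing.
It fails at once if the vial is knocked over or shifted by more than 30 mm (angle between vial's own z axis and vertical above 0.5 rad or distance of vial from where it was at the start of the episode above 0.03 m).
It fails at once if the dropper bottle is knocked over or shifted by more than 30 mm (angle between dropper_bottle's own z axis and vertical above 0.5 rad or distance of dropper_bottle from where it was at the start of the episode above 0.03 m).
It fails at once if the closed case is knocked over or shifted by more than 30 mm (angle between closed_case's own z axis and vertical above 0.5 rad or distance of closed_case from where it was at the start of the episode above 0.03 m).
It fails at once if an objective falls over (leans more than 60 degrees) (angle between any of slim_objective, thick_objective's own z axis and vertical above 1.05 rad).
It fails at once if an objective is dropped (unheld and faster than 0.7 m/s: a fall of about 25 mm) ((linear speed of slim_objective above 0.7 m/s and contact force between slim_objective and the fingers below 0.01 N) or (linear speed of thick_objective above 0.7 m/s and contact force between thick_objective and the fingers below 0.01 N)).
It also fails if it takes over 120 s, if anything falls off the work surface, if the arm or the gripper's body presses on something with over 40 N, if the wrist force passes 120 N, or if a joint passes its speed limit or range.

### The arm

A 6-joint arm with a two-finger parallel gripper is mounted at the origin on a cart in front of the work surface, level with it; the furniture and walls round the work are solid. World frame = base frame: x ahead of the robot, y to its left, z up, the work surface at z = 0. Lengths are in m, angles in rad, forces in N, time in s.
With the tool pointing down it reaches from about 0.3 to 0.875 m from the base axis. Payload 6.4 kg.
Tool frame: the origin (TCP) lies midway between the tips of the shut fingers; the grasp point (between the pads) lies 19 mm behind it; z points along the fingers, y is the line along which they close (so a half turn about z gives the same grasp; the last joint's range is limited). The gripper opens to 85 mm and grips with 20 to 120 N. Pads are 22 mm wide; open, the fingers measure 114 mm over their backs; the gripper's body (76 mm by 85 mm) begins 54 mm behind the grasp point. The pads swing forward as they close: fully open they stand 13 mm farther back than shut.
Start: joints at [-1.329, 0.181, 1.607, -0, 1.354, -0.206], TCP at [0.249, -0.518, 0.231] pointing down, gripper open.
Joint ranges: [-2.99, 2.99], [-0.89, 2.07], [0.3, 2.58], [-1.14, 4.28], [0, 2.63], [-3.12, 3.12]. Speed limits (rad/s): [2.57, 2.57, 3.01, 3.14, 3.14, 3.14].

### API

Orientations are given as a unit quaternion [w, x, y, z].
In Python, from bench import sensors, vision, ctrl gives the robot as it stands.
- The arm moves only by the tool carry_out, never from a script. Its argument "deltas" is text: rows parted by semicolons, each of 7 numbers parted by spaces: the shift along the tool's x, y, z in mm, then the turn, a rotation vector about the tool's x, y, z in rad, then the closure, from 0 (fully open) to 1 (shut). In form: tx ty tz ax ay az claw; .... A call has 1 to 12 rows; each row is the pose to reach, as a shift and turn from the pose commanded when the call began, along the tool's axes at that moment; what a row does not reach only later rows make up. A row lasts 1/8 s, in which the tool goes at most 62.5 mm and 10.7 degrees, less where a joint would pass 70% of its speed; a pose out of reach is approached as far as the arm can. A call with a gripper value outside its range is refused whole. The fingers move at their own pace and stop on an object; the grip force is fixed at half the most. Time passes only in rows, so rows that repeat a pose let the fingers close. It gives the time, the measured TCP pose, the force, the opening and the grip force at its end, in the units of the state.
- sensors.get_obs(): the state, without advancing time (a new reading comes with each control period).
- vision.camera(name): name is "scene" or "top"; returns the picture (400x640x3 uint8, blue, green, red); there is no depth.
- vision.camera_model(name): a dict with "K" (3x3 intrinsics, pixels), "k1" (the pictures are not rectified: a ray, as slopes to the right and down, at radius r is drawn at 1 + k1 r^2 times it, then the intrinsics apply), "extrinsics" (4x4, takes a point from world to camera coordinates). Camera axes: x right, y down, z forward; pixel columns grow to the right and rows downward; lengths in m; the calibration is good to about 2 mm. A picture is of the moment at which its call begins. camera_model takes no time and is no camera call.
- ctrl.hand_in(): hands the job in; it is judged then, once.
The state is a dict: "time_s": time; "q": joint angles; "dq": joint speeds; "joint_efforts": joint torques, N m; "eef_pos": TCP position; "eef_rot": TCP orientation; "wrist_force": force on the tool from outside, world axes, zero at the start; "torque": the same for the moment, N m; "opening": opening from 0.0 (shut) to 1.0 (fully open); "grasp_force": force on a finger pad.
Only numpy, scipy, OpenCV 4.12 (cv2) and the standard library are available. Lean on these libraries where they do the work, as an engineer would, in place of code of your own. Each camera call takes 0.05 s, during which the arm holds its last target. There are 200 camera calls.

## Working session

There is one attempt and no reset: what is moved stays moved. The work goes in short steps, Python scripts to look and compute and a tool call to move; the robot and the scene stay as the last step left them, time stands still between calls to the robot, and variables do not carry over. Pictures are saved under pics/ and viewed, at most 14 in all, crops included, and the job is handed in when it is done.

Besides the shell and the picture viewer there is one more tool, called after "Call:" as name(argument=value, ...) on one line, values as JSON. carry_out: Moves the arm, as the interface text tells. Its arguments: {"type":"object","properties":{"deltas":{"type":"string"}},"required":["deltas"]}

```bash
mkdir -p pics; ls
python3 - <<'E'
from bench import sensors, vision
import cv2,json
for n in("scene","top"):
    im=vision.camera(n); cv2.imwrite(f"pics/{n}0.png",im); m=vision.camera_model(n); print(n,{k:(v.tolist() if hasattr(v,'tolist') else v) for k,v in m.items()})
print(sensors.get_obs())
E
```

```text
pics
scene {'K': [[462.59655415949254, 0.0, 320.31974782827956], [0.0, 462.59655415949254, 202.64367383107236], [0.0, 0.0, 1.0]], 'k1': -0.0012641039302554737, 'extrinsics': [[0.6130040504190707, 0.7898085875401232, -0.02069853177617422, -0.4576950054899542], [0.5296345075665979, -0.4302297245183656, -0.731019611594339, -0.18407143903824158], [-0.5862706905214525, 0.43715532615848, -0.6820424460741227, 1.2841651269181087], [0.0, 0.0, 0.0, 1.0]]}
top {'K': [[479.09496766590655, 0.0, 318.9450906160252], [0.0, 479.09496766590655, 199.5779901931767], [0.0, 0.0, 1.0]], 'k1': 0.032168926868563874, 'extrinsics': [[-0.019975753630579664, -0.9997750888436983, 0.007123271331720359, 0.15547321459306224], [-0.984405884376579, 0.018422213627861547, -0.17494478228805233, 0.538010067436152], [0.1747742088285768, -0.010506844084898055, -0.984552478111614, 0.8884271253152504], [0.0, 0.0, 0.0, 1.0]]}
{'time_s': 0.1, 'q': array([-1.32930375e+00,  1.81486948e-01,  1.60789040e+00, -1.56643347e-05,
        1.35383317e+00, -2.06294061e-01]), 'dq': array([ 0.00079412, -0.00357387, -0.00299788, -0.001005  ,  0.00048559,
       -0.00070572]), 'joint_efforts': array([ 1.02567941e-03, -4.45879018e+01, -3.52237308e+01, -2.36926116e-04,
        4.15998788e-03, -3.64956338e-05]), 'eef_pos': array([ 0.24885069, -0.51780609,  0.23047141]), 'eef_rot': array([-8.08670445e-04,  9.75039722e-01,  2.22029019e-01, -2.18818364e-05]), 'wrist_force': array([-0.15037038,  0.39991669,  0.02788798]), 'torque': array([-0.01847731,  0.00179836, -0.06813322]), 'grasp_force': 0.0, 'opening': 1.0016627275537997}
```

View pics/scene0.png

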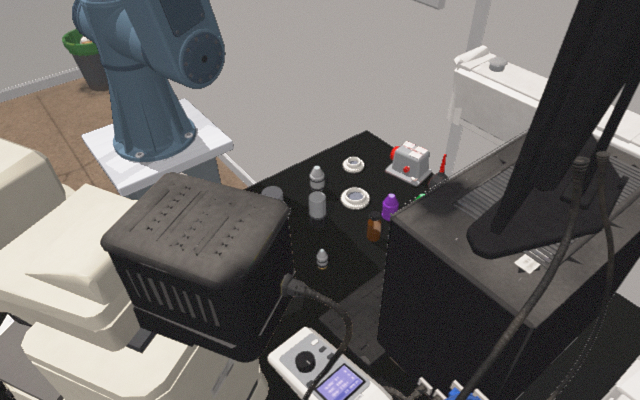

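View pics/top0.png

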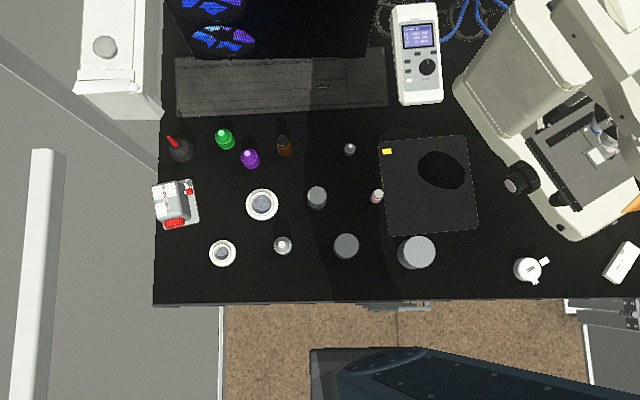

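The top view shows the small bottom (222,252), large bottom (261,204), thick objective (282,245), slim objective (350,148), three grey discs at (316,196), (346,245) and (416,252), the vial (377,196) and the brown bottle (284,145). The scene view shows the same group, partly hidden on the left. Next I'll measure by masks.

```bash
cat > h.py <<'E'
import numpy as np, cv2
from bench import sensors, vision
def ray(n,u,v):
    m=vision.camera_model(n);K=np.array(m["K"]);E=np.array(m["extrinsics"])
    d=np.array([(u-K[0,2])/K[0,0],(v-K[1,2])/K[1,1]]);p=d.copy()
    for _ in range(8): p=d/(1+m["k1"]*(p@p))
    R=E[:3,:3];return -R.T@E[:3,3], R.T@np.array([*p,1])
def onplane(n,u,v,z):
    o,d=ray(n,u,v);return (o+d*(z-o[2])/d[2])
def fitcirc(n,cnt,z):
    P=np.array([onplane(n,*c,z)[:2] for c in cnt.reshape(-1,2)],np.float32)
    (x,y),r=cv2.minEnclosingCircle(P);return x*1e3,y*1e3,2*r*1e3
E
python3 - <<'E'
from h import *
im=cv2.imread("pics/top0.png")
c=im[120:280,195:445]; cv2.imwrite("pics/c1.png",cv2.resize(c,None,fx=3.2,fy=3.2,interpolation=cv2.INTER_CUBIC))
s=cv2.imread("pics/scene0.png")[140:290,240:440]; cv2.imwrite("pics/c2.png",cv2.resize(s,None,fx=4,fy=4,interpolation=cv2.INTER_CUBIC))
g=cv2.cvtColor(im,cv2.COLOR_BGR2GRAY)
for (u,v) in [(222,252),(261,204),(282,245),(350,148),(316,196),(346,245),(416,252)]:
    print(u,v,[ (z,np.round(onplane("top",u,v,z)[:2]*1e3).tolist()) for z in(0.008,.05,.07)])
    print(g[v-24:v+25:3,u].tolist(), g[v,u-24:u+25:3].tolist())
E
```

```text
222 252 [(0.008, [446.0, 340.0]), (0.05, [443.0, 332.0]), (0.07, [441.0, 328.0])]
[38, 40, 35, 30, 221, 147, 201, 161, 168, 168, 85, 243, 255, 24, 29, 36, 33] [31, 38, 34, 31, 255, 245, 184, 167, 168, 162, 137, 226, 255, 29, 34, 32, 29]
261 204 [(0.008, [541.0, 262.0]), (0.05, [534.0, 258.0]), (0.07, [530.0, 255.0])]
[32, 33, 21, 212, 255, 139, 175, 163, 164, 151, 155, 97, 249, 255, 29, 31, 35] [36, 31, 29, 254, 230, 158, 159, 162, 164, 179, 159, 97, 201, 255, 14, 31, 30]
282 245 [(0.008, [457.0, 220.0]), (0.05, [454.0, 217.0]), (0.07, [452.0, 216.0])]
[24, 27, 27, 26, 32, 38, 94, 245, 238, 194, 182, 127, 30, 30, 34, 30, 29] [32, 36, 38, 37, 31, 47, 106, 247, 238, 207, 143, 129, 30, 26, 27, 30, 32]
350 148 [(0.008, [655.0, 78.0]), (0.05, [643.0, 81.0]), (0.07, [637.0, 83.0])]
[22, 20, 8, 21, 18, 17, 7, 235, 89, 80, 44, 19, 16, 23, 18, 22, 18] [13, 18, 20, 19, 18, 22, 59, 83, 89, 91, 12, 21, 18, 18, 18, 21, 16]
316 196 [(0.008, [555.0, 150.0]), (0.05, [548.0, 151.0]), (0.07, [544.0, 151.0])]
[15, 19, 22, 23, 17, 136, 133, 131, 129, 132, 135, 71, 49, 17, 23, 24, 20] [31, 25, 24, 31, 21, 89, 128, 131, 129, 136, 136, 138, 12, 17, 11, 19, 23]
346 245 [(0.008, [455.0, 92.0]), (0.05, [451.0, 95.0]), (0.07, [450.0, 96.0])]
[22, 25, 21, 25, 105, 102, 116, 114, 114, 113, 116, 117, 81, 16, 21, 12, 22] [24, 22, 18, 20, 85, 107, 110, 115, 114, 116, 118, 111, 97, 20, 21, 20, 18]
416 252 [(0.008, [438.0, -47.0]), (0.05, [435.0, -38.0]), (0.07, [434.0, -34.0])]
[46, 46, 63, 182, 176, 176, 176, 171, 176, 176, 177, 175, 182, 133, 32, 33, 25] [22, 22, 66, 51, 177, 177, 181, 179, 176, 177, 178, 178, 172, 175, 180, 26, 31]
```

View pics/c1.png

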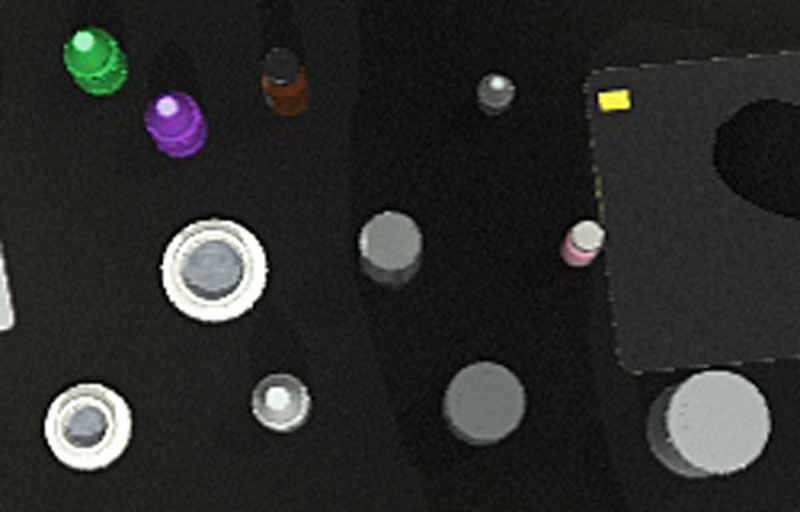

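View pics/c2.png

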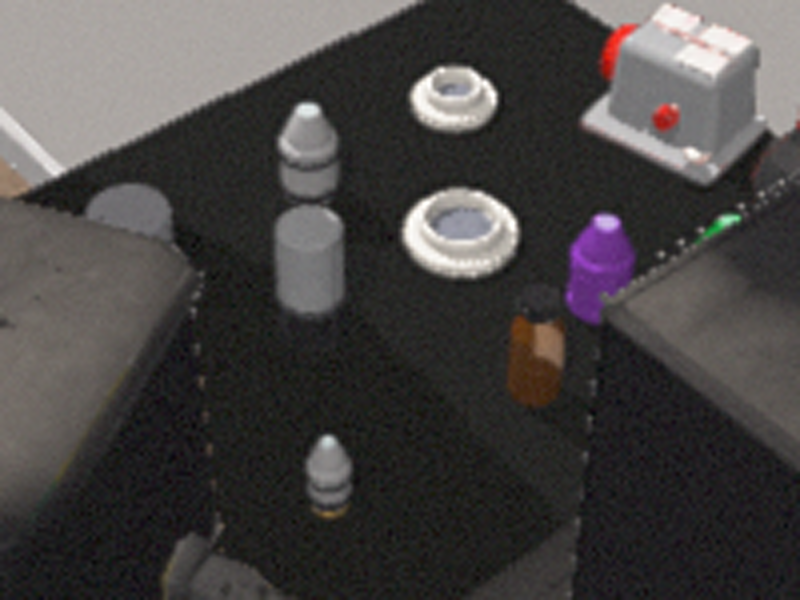

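Closed case is the narrow disc (316,196), small cover (346,245), large cover (416,252). In the scene view the objective noses are at about (317,167) for thick and (322,250) for slim. Next I'll get accurate centres.

```bash
cat >> h.py <<'E'
def blob(im,u,v,lo,hi=256,R=26,n="top",z=0.,off=None):
    g=cv2.GaussianBlur(cv2.cvtColor(im,cv2.COLOR_BGR2GRAY),(3,3),0)
    m=((g>=lo)&(g<hi)).astype(np.uint8); w=np.zeros_like(m); w[v-R:v+R+1,u-R:u+R+1]=1; m*=w
    _,L,S,C=cv2.connectedComponentsWithStats(m); k=min(range(1,len(S)),key=lambda i:np.hypot(*(C[i]-[u,v]))-S[i,4]*.02)
    cnt=max(cv2.findContours((L==k).astype(np.uint8),cv2.RETR_EXTERNAL,cv2.CHAIN_APPROX_NONE)[0],key=len)
    (cx,cy),(a,b),_=cv2.fitEllipse(cnt) if len(cnt)>8 else (C[k],(0,0),0)
    p=onplane(n,cx,cy,z)*1e3
    return f"px {cx:.1f} {cy:.1f} axes {a+1:.1f} {b+1:.1f} -> {p[0]:.1f} {p[1]:.1f}"
E
python3 - <<'E'
from h import *
t=cv2.imread("pics/top0.png"); s=cv2.imread("pics/scene0.png")
for nm,u,v,lo,z,R in [("smallbot",222,252,90,.007,26),("largebot",261,204,90,.007,26),("smallcov",346,245,90,.053,20),("largecov",416,252,150,.071,24),("case",316,193,100,.076,14),("thicknose",281,244,225,.064,8),("slimnose",350,146,150,.046,6),("dropper",284,140,30,.07,8)]:
    print(nm,blob(t,u,v,lo,z=z,R=R))
def inter(a,b):
    (o1,d1),(o2,d2)=ray("top",*a),ray("scene",*b)
    A=np.c_[d1,-d2];x=np.linalg.lstsq(A,o2-o1,rcond=None)[0];p,q=o1+x[0]*d1,o2+x[1]*d2
    return np.round((p+q)*500,1),np.round(np.linalg.norm(p-q)*1e3,1)
print(cv2.cvtColor(t,cv2.COLOR_BGR2GRAY)[138:158,342:360])
print(inter((350.6,146),(321.7,250)),inter((282,244.5),(317.2,167)))
print(blob(s,317,167,190,n="scene",z=.064,R=5)); print(blob(s,322,250,190,n="scene",z=.046,R=5))
E
```

```text
smallbot px 222.1 252.9 axes 27.2 28.0 -> 443.7 339.6
largebot px 261.5 204.2 axes 32.7 33.7 -> 540.7 261.5
smallcov px 346.1 245.1 axes 23.6 23.8 -> 450.8 95.1
largecov px 419.0 251.4 axes 30.4 31.4 -> 435.0 -39.2
case px 316.4 195.0 axes 17.7 18.8 -> 544.6 149.9
thicknose px 281.4 244.3 axes 6.0 6.3 -> 453.7 217.6
slimnose px 350.3 145.7 axes 1.0 1.0 -> 649.0 80.3
dropper px 283.0 142.6 axes 14.5 17.0 -> 650.6 212.8
[[ 21  17  17  24  18  19  22  18  18  18  17  18  18  25  18  19  20  19]
 [ 18  19  19  19  21  22  20  16  17  16  17  15  20  21  20  24  16  21]
 [ 20  15  15  21  13  23  16  12  21  20  19  21  25  20  21  15  20  24]
 [ 20  21  19  14  21  23  15  17  15  23  13  19  15  18  16  22  22  23]
 [ 17  20  19  22  18   5  12  10   7   6  12  16  19  21  20  21  17  22]
 [ 21  21  19  16  12  37  71  69  62  43  14  12  17  14  25  17  18  20]
 [ 12  20  13  17  84  94  90 169 192 154 104  50   9  13  21  25  23  13]
 [ 18  12  15  59  74  59 132 212 235 213 151 116  75  10  20  18  19  21]
 [ 17  20  27  68  85  72 157 221 235 222 169 107  83  35  10  23  22  22]
 [ 
[... 651 characters left out ...]
 21  20  22  19  20]
 [ 14  26  13  17   8  20  23  16   9  19  15  18  23  19  19  18  19  24]
 [ 17  22  16  12  18  19  16  12  19  18  22  23  17  16  13  19  16  12]]
(array([649.1,  79.9,  44.2]), np.float64(0.7)) (array([454.2, 217.8,  61.7]), np.float64(2.7))
px 316.5 167.5 axes 1.0 1.0 -> 457.5 214.9Traceback (most recent call last):
  File "<stdin>", line 11, in <module>
  File "h.py", line 16, in blob
    _,L,S,C=cv2.connectedComponentsWithStats(m); k=min(range(1,len(S)),key=lambda i:np.hypot(*(C[i]-[u,v]))-S[i,4]*.02)
                                                   ~~~^^^^^^^^^^^^^^^^^^^^^^^^^^^^^^^^^^^^^^^^^^^^^^^^^^^^^^^^^^^^^^^^^
ValueError: min() iterable argument is empty
```

Call:
carry_out(deltas="0 0 0 0 0 0 0")

```text
time_s: 0.22
eef_pos: [0.2489, -0.518, 0.2308]
eef_rot: [-0.001, 0.975, 0.222, -0.0]
wrist_force: [-0.0, -0.1, -0.5]
opening: 1.0
grasp_force: 0.0
```

Call:
carry_out(deltas="8 -55 0 0 0 0 0; 16 -110 0 0 0 0 0; 24 -164 0 0 0 0 0; 66 -188 0 0 0 0 0; 108 -212 0 0 0 0 0; 150 -236 0 0 0 0 0; 193 -260 0 0 0 0 0; 242 -292 0 0 0 .15 .2; 290 -324 0 0 0 .3 .4; 340 -356 0 0 0 .448 .4; 388 -388 0 0 0 .448 .4; 388 -388 0 0 0 .448 .4")

```text
time_s: 1.72
eef_pos: [0.4315, 0.0024, 0.2313]
eef_rot: [-0.0, 1.0, 0.002, 0.0]
wrist_force: [0.3, -1.6, -0.7]
opening: 0.599
grasp_force: 0.0
```

Call:
carry_out(deltas="6 -54 0 0 0 0 .4; 12 -108 20 0 0 0 .4; 18 -162 50 0 0 0 .4; 22.5 -215 80 0 0 0 .4; 22.5 -215 120 0 0 0 .4; 22.5 -215 120 0 0 0 .4")

```text
time_s: 2.48
eef_pos: [0.4502, 0.2144, 0.1083]
eef_rot: [0.001, 1.0, 0.001, -0.004]
wrist_force: [0.0, -0.6, -0.2]
opening: 0.598
grasp_force: 0.0
```

Run:
```python
from h import *
o=sensors.get_obs(); print(o["eef_pos"],o["opening"])
a=vision.camera("scene")[130:260,240:400]; b=vision.camera("top")[170:300,200:360]
cv2.imwrite("pics/a1.png",cv2.resize(np.hstack([a,b]),None,fx=2.5,fy=2.5,interpolation=cv2.INTER_CUBIC))
```

```text
[0.45019217 0.21440109 0.10829247] 0.5983832819722968
```

View pics/a1.png

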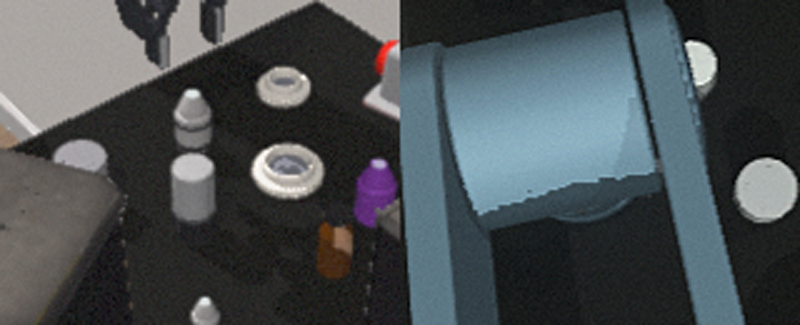

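The fingers hang above and behind the thick objective (scene crop, 160–215 against 193), and the arm hides the spot from above. Next: settle, correct, descend.

Call:
carry_out(deltas="0 0 0 0 0 0 .4; 0 0 0 0 0 0 .4; 0 0 0 0 0 0 .4")

```text
time_s: 2.95
eef_pos: [0.4539, 0.2142, 0.1122]
eef_rot: [-0.0, 1.0, -0.0, 0.001]
wrist_force: [-0.3, 0.4, 0.4]
opening: 0.601
grasp_force: 0.0
```

Call:
carry_out(deltas="0 -3 30 0 0 0 .4; 0 -3 60 0 0 0 .4; 0 -3 85 0 0 0 .4; 0 -3 97 0 0 0 .4; 0 -3 97 0 0 0 .4; 0 -3 97 0 0 0 .4; 0 -3 97 0 0 0 1; 0 -3 97 0 0 0 1; 0 -3 97 0 0 0 1; 0 -3 97 0 0 0 1; 0 -3 97 0 0 0 1")

```text
time_s: 4.32
eef_pos: [0.4542, 0.2178, 0.0156]
eef_rot: [-0.0, 1.0, -0.0, 0.001]
wrist_force: [-1.3, 1.1, 4.7]
opening: 0.374
grasp_force: 59.1
```

Call:
carry_out(deltas="0 0 -20 0 0 0 1; 0 0 -45 0 0 0 1; 30 -15 -45 0 0 0 1; 60 -30 -45 0 0 0 1; 86.5 -43.5 -45 0 0 0 1; 86.5 -43.5 -45 0 0 0 1; 86.5 -43.5 -45 0 0 0 1; 86.5 -43.5 -45 0 0 0 1; 86.5 -43.5 -45 0 0 0 1")

```text
time_s: 5.45
eef_pos: [0.5392, 0.2607, 0.0593]
eef_rot: [0.0, 1.0, -0.0, -0.0]
wrist_force: [-0.1, -0.5, -2.5]
opening: 0.376
grasp_force: 60.1
```

Run:
```python
from h import *
a=vision.camera("scene")[120:230,290:430]
cv2.imwrite("pics/a2.png",cv2.resize(a,None,fx=4,fy=4,interpolation=cv2.INTER_CUBIC))
```

```text
(no output)
```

View pics/a2.png

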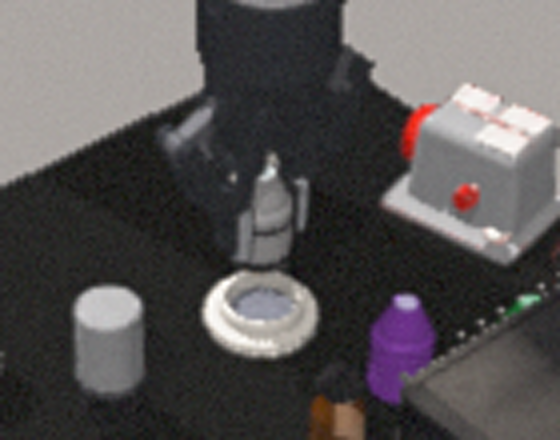

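The thick objective hangs upright over the large bottom, centred to within a couple of mm in the scene crop.

Call:
carry_out(deltas="1.5 -.5 10 0 0 0 1; 1.5 -.5 20 0 0 0 1; 1.5 -.5 27 0 0 0 1; 1.5 -.5 31 0 0 0 1; 1.5 -.5 34 0 0 0 1; 1.5 -.5 34 0 0 0 1; 1.5 -.5 34 0 0 0 1")

```text
time_s: 6.38
eef_pos: [0.5415, 0.2615, 0.0256]
eef_rot: [-0.0, 1.0, -0.0, 0.0]
wrist_force: [0.0, -0.2, -2.4]
opening: 0.374
grasp_force: 60.1
```

Call:
carry_out(deltas="0 0 1 0 0 0 1; 0 0 2 0 0 0 1; 0 0 2 0 0 0 1; 0 0 2 0 0 0 1")

```text
time_s: 6.88
eef_pos: [0.5415, 0.2615, 0.0237]
eef_rot: [-0.0, 1.0, -0.0, 0.0]
wrist_force: [-2.3, -0.9, 2.2]
opening: 0.375
grasp_force: 60.5
```

Call:
carry_out(deltas="0 0 0 0 0 0 .8; 0 0 0 0 0 0 .55; 0 0 0 0 0 0 .45; 0 0 0 0 0 0 .45; 0 0 -20 0 0 0 .45; 0 0 -60 0 0 0 .45; 0 0 -110 0 0 0 .45; 27 45 -115 0 0 0 .5; 54 90 -115 0 0 0 .55; 80 135 -115 0 0 0 .6; 107.5 181.5 -115 0 0 0 .6; 107.5 181.5 -115 0 0 0 .6")

```text
time_s: 8.38
eef_pos: [0.651, 0.0759, 0.1401]
eef_rot: [0.0, 1.0, -0.003, 0.001]
wrist_force: [-0.4, 1.0, 0.8]
opening: 0.399
grasp_force: 0.0
```

Call:
carry_out(deltas="0 0 0 0 0 0 .6; 0 0 0 0 0 0 .6; 0 0 0 0 0 0 .6")

```text
time_s: 8.75
eef_pos: [0.6483, 0.0811, 0.1385]
eef_rot: [-0.0, 1.0, 0.001, -0.0]
wrist_force: [-0.1, -1.1, -0.7]
opening: 0.4
grasp_force: 0.0
```

Run:
```python
from h import *
s=vision.camera("scene");t=vision.camera("top")
a=s[120:300,280:440]; b=t[120:300,200:360]
print(sensors.get_obs()["eef_pos"])
cv2.imwrite("pics/a3.png",cv2.resize(np.hstack([a,b]),None,fx=2.5,fy=2.5,interpolation=cv2.INTER_CUBIC))
```

```text
[0.64843208 0.08081105 0.13843375]
```

View pics/a3.png

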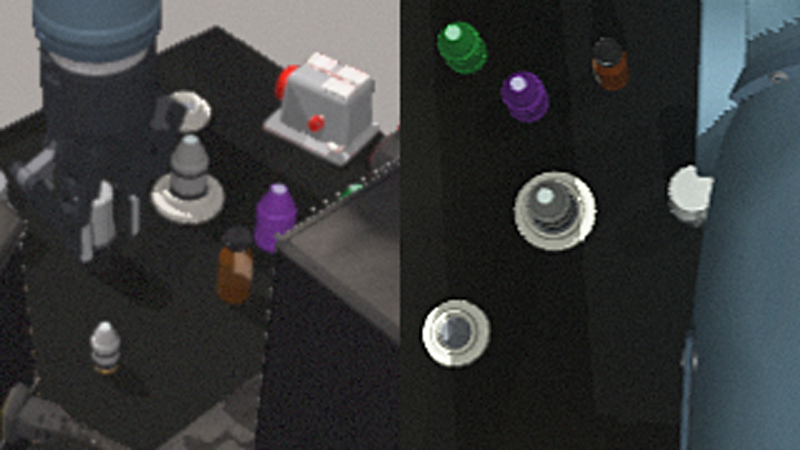

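The thick objective stands upright in its bottom (scene crop 190,170; top crop nose 545,195). The slim one at (105,350) is untouched, with the fingers above it.

Call:
carry_out(deltas=".5 .8 50 0 0 0 .6; .5 .8 85 0 0 0 .6; .5 .8 110 0 0 0 .6; .5 .8 127 0 0 0 .6; .5 .8 127 0 0 0 .6; .5 .8 127 0 0 0 .6; .5 .8 127 0 0 0 1; .5 .8 127 0 0 0 1; .5 .8 127 0 0 0 1; .5 .8 127 0 0 0 1")

```text
time_s: 10.1
eef_pos: [0.6505, 0.0792, 0.0131]
eef_rot: [0.0, 1.0, -0.0, 0.001]
wrist_force: [-1.2, 0.5, 5.9]
opening: 0.226
grasp_force: 58.8
```

Run:
```python
from h import *
t=cv2.imread("pics/a3.png")
im=vision.camera("top")
print(blob(im,258,198,200,z=.072,R=6)); print(blob(im,222,252,90,z=.007)); print(sensors.get_obs()["eef_pos"])
g=cv2.cvtColor(im,cv2.COLOR_BGR2GRAY); print(g[192:206,250:268]); print(blob(im,261,204,90,z=.007))
```

```text
px 257.6 198.1 axes 3.3 4.8 -> 541.5 261.5
px 222.0 252.8 axes 26.6 27.7 -> 443.9 339.8
[0.650496   0.07913836 0.01302352]
[[  2  48 139 163 163 141 126 114  95  87  87 100 147 161 145 127 135 147]
 [ 85 153 165 164 145  98  71  69  71  73  70  76  76  95 107 148 162 132]
 [154 165 138 112  90  73  65  53  56  72  71  73  75  79  85  97 122 164]
 [166 166 135  86  71  68 136 164 144 110  62  62  75  75  80  85  73  99]
 [164 140 100  79  64 127 197 214 211 218 161  86  77  77  74  87  93 121]
 [146 109  79  72 104 187 213 205 208 212 187 117  72  73  78  81  88  87]
 [130 108  82  77 114 190 211 203 203 209 207 145  78  84  81  65  80  74]
 [134 115  76  76 103 189 212 206 209 216 182 102  76  83  83  79  89  93]
 [126 103  85  81  77 144 205 218 223 193 131  81  82  84  80  69  93  91]
 [128 106  85  80  81  84 102 133 138 109  82  86  85  83  81  70  83  82]
 [105  79  76  78  86  82  85  82  72  82  89  82  83  83  87  76  91  81]
 [138 110  88  82  83  89  88  87  86  90  88  88  87  84  72  83 105  66]
 [134 106  95  86  81  86  84  88  90  85  91  86  91  84  81  95  87  49]
 [135 116  97  98  90  78  86  86  87  88  89  85  79  79  91  99  69  58]]
px 261.7 204.0 axes 31.3 33.1 -> 541.0 261.1
```

Call:
carry_out(deltas="0 0 -35 0 0 0 1; 0 0 -80 0 0 0 1; 0 0 -115 0 0 0 1; -32 -40 -115 0 0 0 1; -65 -82 -115 0 0 0 1; -98 -124 -115 0 0 0 1; -131 -166 -115 0 0 0 1; -164 -208 -115 0 0 0 1; -190 -240 -105 0 0 0 1; -206 -260.5 -75 0 0 0 1; -206 -260.5 -50 0 0 0 1; -206 -260.5 -50 0 0 0 1")

```text
time_s: 11.65
eef_pos: [0.4412, 0.339, 0.0594]
eef_rot: [0.001, 1.0, 0.0, -0.002]
wrist_force: [0.2, 0.2, -1.3]
opening: 0.225
grasp_force: 59.1
```

Call:
carry_out(deltas="0 0 0 0 0 0 1; 0 0 0 0 0 0 1; 0 0 0 0 0 0 1")

```text
time_s: 12.02
eef_pos: [0.4442, 0.3397, 0.0623]
eef_rot: [-0.0, 1.0, -0.0, 0.001]
wrist_force: [0.6, 0.1, -0.1]
opening: 0.225
grasp_force: 59.1
```

Run:
```python
from h import *
a=vision.camera("scene")[110:220,290:430]
cv2.imwrite("pics/a4.png",cv2.resize(a,None,fx=4,fy=4,interpolation=cv2.INTER_CUBIC))
```

```text
(no output)
```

View pics/a4.png

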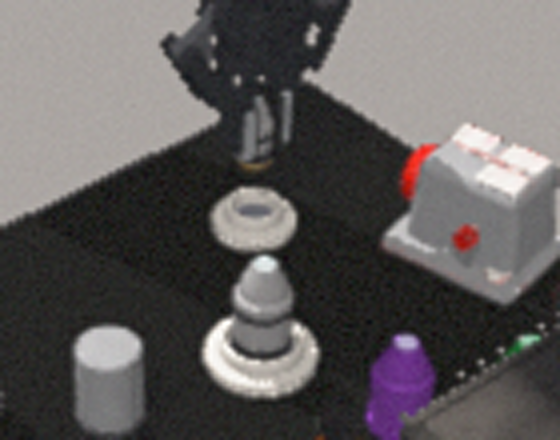

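The slim objective hangs upright above the small bottom, its foot at about (257,163) in the crop and the ring at (255,212); aligned.

Call:
carry_out(deltas=".6 0 15 0 0 0 1; .6 0 26 0 0 0 1; .6 0 32 0 0 0 1; .6 0 36 0 0 0 1; .6 0 39 0 0 0 1; .6 0 39 0 0 0 1; .6 0 39 0 0 0 1")

```text
time_s: 12.95
eef_pos: [0.4441, 0.3397, 0.0226]
eef_rot: [-0.0, 1.0, -0.0, 0.0]
wrist_force: [0.6, 0.8, -1.8]
opening: 0.224
grasp_force: 59.1
```

Call:
carry_out(deltas="0 0 1 0 0 0 1; 0 0 1.7 0 0 0 1; 0 0 1.7 0 0 0 1; 0 0 1.7 0 0 0 1")

```text
time_s: 13.45
eef_pos: [0.4442, 0.3398, 0.021]
eef_rot: [-0.0, 1.0, -0.0, 0.0]
wrist_force: [-1.6, -0.3, 4.7]
opening: 0.221
grasp_force: 59.6
```

Call:
carry_out(deltas="0 0 0 0 0 0 .85; 0 0 0 0 0 0 .65; 0 0 0 0 0 0 .6; 0 0 0 0 0 0 .6; 0 0 -20 0 0 0 .6; 0 0 -60 0 0 0 .6; 0 0 -100 0 0 0 .4; 1.5 60 -100 0 0 0 .2; 3 120 -100 0 0 0 .2; 4.5 180 -100 0 0 0 .2; 6.5 244.5 -90 0 0 0 .2; 6.5 244.5 -90 0 0 0 .2")

```text
time_s: 14.95
eef_pos: [0.4502, 0.0915, 0.1101]
eef_rot: [0.0, 1.0, -0.003, -0.0]
wrist_force: [0.6, -0.7, -0.1]
opening: 0.796
grasp_force: 0.0
```

Call:
carry_out(deltas="0 0 0 0 0 0 .2; 0 0 0 0 0 0 .2; 0 0 0 0 0 0 .2")

```text
time_s: 15.32
eef_pos: [0.4503, 0.0964, 0.1107]
eef_rot: [-0.0, 1.0, 0.001, 0.0]
wrist_force: [0.4, 1.0, -0.1]
opening: 0.792
grasp_force: 0.0
```

Run:
```python
from h import *
s=vision.camera("scene");t=vision.camera("top")
a=s[120:280,270:430]; b=t[150:310,200:360]
cv2.imwrite("pics/a5.png",cv2.resize(np.hstack([a,b]),None,fx=2.5,fy=2.5,interpolation=cv2.INTER_CUBIC))
print(blob(t,222,252,90,z=.007)); g=cv2.cvtColor(t,cv2.COLOR_BGR2GRAY); print(g[240:262,212:232])
```

```text
px 222.0 252.7 axes 26.6 27.7 -> 444.1 339.7
[[ 35  31  28  21   8   0  17 167 231 216 226 206 157 234 154  51  22  14
   22  24]
 [ 24  21  14   0  72 193 203 205 208 202 203 207 201 208 207 163  90  50
   28  16]
 [ 26  14  17 130 194 204 206 201 197 201 202 198 202 202 202 202 205 208
  113   9]
 [  9  57 186 208 204 204 199 181 156 154 152 170 178 194 199 197 203 207
  216 138]
 [ 57 179 205 202 203 160 151 178 210 217 214 199 166 143 167 200 205 200
  203 206]
 [255 236 202 176 156 190 195 164 145 136 132 143 177 206 176 134 186 199
  201 199]
 [255 231 171 158 208 171 139 103 122 125 118 127 137 141 196 170 147 189
  200 198]
 [255 230 159 189 144 106 117 100 104  90  63  70  74  97 130 202 166 156
  192 197]
 [255 192 194 159  94  88  88  75  79 108  98  54  51  68  92 143 201 162
  178 199]
 [253 201 153  94  61  85  94  93  98  95 114 109  40  40  69  80 192 166
  157 191]
 [251 200 106  85 171 184 147 113 103  98  96 125  73  34  66  66 138 178
  144 179]
 [222 144  73 148 220 231 199 137 109 104 103 124  92  39  31  56 133 186
  146 173]
 [216 121  64 170 224 237 226 154 108 103 103 128 101  55  31  62 104 193
  161 156]
 [222 131  76 140 211 209 187 127 105 104  95 117  97  66  37  55 106 192
  159 157]
 [217 136  81  84 113 124 110  98 107 105  99 127  79  55  37  57 160 182
  135 180]
 [224 165  99  78  86  87  91  96 103  86 112 107  66  51  43  50 205 173
  127 187]
 [252 174 107  83  72  85  91  93  97 114 129  68  45  21  53 140 205 154
  141 192]
 [251 217 156 111  93  95  94 104 118  95  63  49  27  69  91 198 168 127
  183 200]
 [249 252 164 142 123  94  66  72  64  23  14  23  67 134 206 189 128 153
  194 201]
 [254 252 235 150 156 140 112  95  99  72  92 134 180 215 174 125 132 186
  203 203]
 [254 250 254 174 124 131 155 208 215 210 205 201 179 154 105 171 195 196
  201 211]
 [254 255 254 186 151 140 130 131 139 135 138 126 105 110 176 202 204 202
  212 215]]
```

View pics/a5.png

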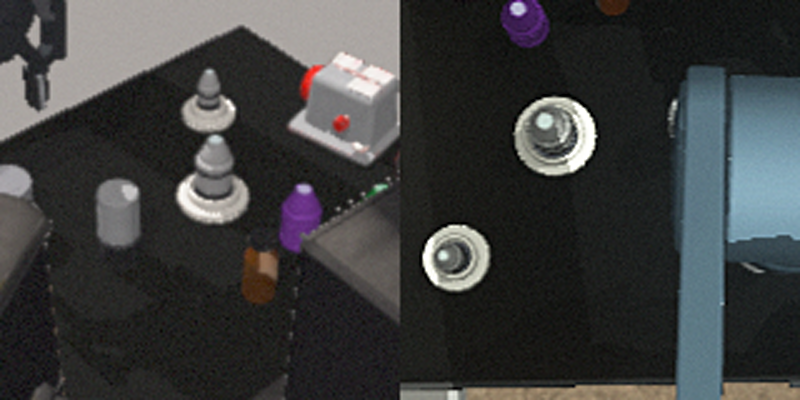

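Both objectives stand upright in their bottoms (scene crop 209,95 and 213,165). Now the small cover.

Call:
carry_out(deltas=".5 1.3 30 0 0 0 .2; .5 1.3 60 0 0 0 .2; .5 1.3 80 0 0 0 .2; .5 1.3 87 0 0 0 .2; .5 1.3 87 0 0 0 .2; .5 1.3 87 0 0 0 .2; .5 1.3 87 0 0 0 1; .5 1.3 87 0 0 0 1; .5 1.3 87 0 0 0 1; .5 1.3 87 0 0 0 1; .5 1.3 87 0 0 0 1")

```text
time_s: 16.8
eef_pos: [0.4516, 0.0938, 0.0248]
eef_rot: [0.0, 1.0, -0.0, 0.001]
wrist_force: [-1.9, -1.3, 8.0]
opening: 0.541
grasp_force: 60.6
```

Call:
carry_out(deltas="0 0 -30 0 0 0 1; 0 0 -75 0 0 0 1; -2 -60 -85 0 0 0 1; -4 -120 -85 0 0 0 1; -6 -180 -85 0 0 0 1; -7 -225 -85 0 0 0 1; -7 -246 -75 0 0 0 1; -7 -246 -65 0 0 0 1; -7 -246 -65 0 0 0 1; -7 -246 -65 0 0 0 1; -7 -246 -65 0 0 0 1")

```text
time_s: 18.18
eef_pos: [0.4445, 0.3392, 0.0891]
eef_rot: [-0.0, 1.0, -0.001, 0.0]
wrist_force: [0.3, 0.3, -0.6]
opening: 0.538
grasp_force: 61.8
```

Run:
```python
from h import *
a=vision.camera("scene")[90:200,290:430]
cv2.imwrite("pics/a6.png",cv2.resize(a,None,fx=4,fy=4,interpolation=cv2.INTER_CUBIC))
```

```text
(no output)
```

View pics/a6.png

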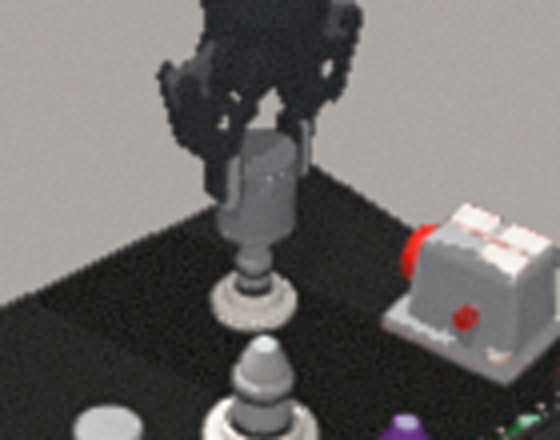

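The small cover hangs upright over the slim objective, its rim centred on it (257,235 in the crop). Lowering.

Call:
carry_out(deltas="0 -.5 20 0 0 0 1; 0 -.5 36 0 0 0 1; 0 -.5 43 0 0 0 1; 0 -.5 46 0 0 0 1; 0 -.5 49 0 0 0 1; 0 -.5 52 0 0 0 1; 0 -.5 55 0 0 0 1; 0 -.5 55 0 0 0 1; 0 -.5 55 0 0 0 1")

```text
time_s: 19.35
eef_pos: [0.444, 0.3404, 0.0337]
eef_rot: [-0.0, 1.0, -0.0, 0.0]
wrist_force: [0.4, 0.2, -1.0]
opening: 0.537
grasp_force: 61.8
```

Call:
carry_out(deltas="0 0 1 0 0 0 1; 0 0 1.5 0 0 0 1; 0 0 1.5 0 0 0 1; 0 0 1.5 0 0 0 1")

```text
time_s: 19.85
eef_pos: [0.4441, 0.3405, 0.0328]
eef_rot: [-0.0, 1.0, -0.0, 0.0]
wrist_force: [-2.6, -1.0, 4.8]
opening: 0.534
grasp_force: 62.5
```

Call:
carry_out(deltas="0 0 0 0 0 0 .4; 0 0 0 0 0 0 .25; 0 0 0 0 0 0 .25; 0 0 -20 0 0 0 .25; 0 0 -60 0 0 0 .25; 0 0 -105 0 0 0 .2; -1 60 -110 0 0 0 0; -2 120 -110 0 0 0 0; -4 180 -110 0 0 0 0; -6 240 -110 0 0 0 0; -7 300 -110 0 0 0 0; -8 340 -110 0 0 0 0")

```text
time_s: 21.35
eef_pos: [0.4356, -0.002, 0.1423]
eef_rot: [0.0, 1.0, -0.001, 0.0]
wrist_force: [0.5, -0.1, 0.9]
opening: 1.002
grasp_force: 0.0
```

Call:
carry_out(deltas="-1 39.5 0 0 0 0 0; -1 39.5 0 0 0 0 0; -1 39.5 0 0 0 0 0; -1 39.5 0 0 0 0 0")

```text
time_s: 21.85
eef_pos: [0.4347, -0.0381, 0.1419]
eef_rot: [-0.0, 1.0, 0.001, -0.0]
wrist_force: [-0.1, 0.7, 0.0]
opening: 0.994
grasp_force: 0.0
```

Run:
```python
from h import *
s=vision.camera("scene");t=vision.camera("top")
a=s[110:270,270:430]; b=t[170:330,200:440]
cv2.imwrite("pics/a7.png",cv2.resize(np.hstack([a,b]),None,fx=2,fy=2,interpolation=cv2.INTER_CUBIC))
print(sensors.get_obs()["eef_pos"])
```

```text
[ 0.43477608 -0.03817922  0.14201079]
```

View pics/a7.png

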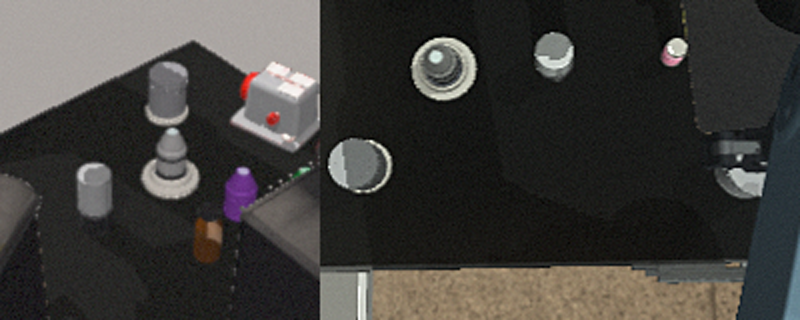

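The small case is closed, its cover level at (168,90) in the crop. The large cover lies under the gripper.

Call:
carry_out(deltas="0 .8 30 0 0 0 0; 0 .8 60 0 0 0 0; 0 .8 85 0 0 0 0; 0 .8 102 0 0 0 0; 0 .8 110 0 0 0 0; 0 .8 110 0 0 0 0; 0 .8 110 0 0 0 1; 0 .8 110 0 0 0 1; 0 .8 110 0 0 0 1; 0 .8 110 0 0 0 1; 0 .8 110 0 0 0 1")

```text
time_s: 23.32
eef_pos: [0.4356, -0.0402, 0.0334]
eef_rot: [0.0, 1.0, -0.0, 0.001]
wrist_force: [-2.0, 1.6, 6.3]
opening: 0.696
grasp_force: 64.1
```

Call:
carry_out(deltas="0 0 -40 0 0 0 1; 0 0 -85 0 0 0 1; 0 -40 -105 0 0 0 1; 0 -90 -105 0 0 0 1; 10 -145 -105 0 0 0 1; 30 -195 -105 0 0 0 1; 55 -240 -105 0 0 0 1; 80 -275 -105 0 0 0 1; 106 -301.5 -100 0 0 0 1; 106 -301.5 -85 0 0 0 1; 106 -301.5 -85 0 0 0 1; 106 -301.5 -85 0 0 0 1")

```text
time_s: 24.82
eef_pos: [0.5402, 0.2607, 0.1171]
eef_rot: [0.0, 1.0, -0.0, -0.0]
wrist_force: [-0.2, 0.2, 0.1]
opening: 0.693
grasp_force: 64.8
```

Call:
carry_out(deltas="0 0 0 0 0 0 1; 0 0 0 0 0 0 1")

```text
time_s: 25.08
eef_pos: [0.5411, 0.2612, 0.1177]
eef_rot: [-0.0, 1.0, -0.0, 0.0]
wrist_force: [-0.9, -0.1, -1.7]
opening: 0.694
grasp_force: 64.8
```

Run:
```python
from h import *
a=vision.camera("scene")[90:220,290:430]
cv2.imwrite("pics/a8.png",cv2.resize(a,None,fx=4,fy=4,interpolation=cv2.INTER_CUBIC))
```

```text
(no output)
```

View pics/a8.png

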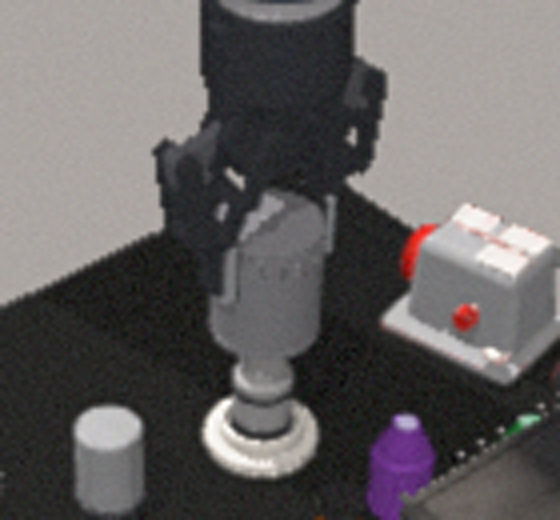

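The large cover hangs upright, centred over the thick objective (rim 265,330; bottom 260,432). Lowering.

Call:
carry_out(deltas=".4 0 25 0 0 0 1; .4 0 45 0 0 0 1; .4 0 58 0 0 0 1; .4 0 64 0 0 0 1; .4 0 67 0 0 0 1; .4 0 70 0 0 0 1; .4 0 73 0 0 0 1; .4 0 75 0 0 0 1; .4 0 75 0 0 0 1; .4 0 75 0 0 0 1")

```text
time_s: 26.38
eef_pos: [0.5414, 0.2615, 0.0422]
eef_rot: [-0.0, 1.0, -0.0, 0.0]
wrist_force: [-0.4, -0.1, -0.7]
opening: 0.698
grasp_force: 64.8
```

Call:
carry_out(deltas="0 0 1 0 0 0 1; 0 0 1.5 0 0 0 1; 0 0 1.5 0 0 0 1; 0 0 1.5 0 0 0 1")

```text
time_s: 26.88
eef_pos: [0.5415, 0.2616, 0.0414]
eef_rot: [-0.0, 1.0, -0.0, 0.0]
wrist_force: [-2.8, -1.0, 4.8]
opening: 0.691
grasp_force: 65.5
```

Call:
carry_out(deltas="0 0 0 0 0 0 .3; 0 0 0 0 0 0 .05; 0 0 0 0 0 0 .05; 0 0 -20 0 0 0 .05; 0 0 -60 0 0 0 .05; 0 0 -110 0 0 0 .05; -50 30 -120 0 0 0 .05; -80 80 -120 0 0 0 .05; -100 135 -120 0 0 0 .05; -110 190 -120 0 0 0 .05; -110 240 -120 0 0 0 .05; -110 240 -120 0 0 0 .05")

```text
time_s: 28.38
eef_pos: [0.432, 0.0186, 0.1622]
eef_rot: [0.001, 1.0, -0.003, 0.001]
wrist_force: [-0.9, 0.3, 1.1]
opening: 0.949
grasp_force: 0.0
```

Run:
```python
from h import *
s=vision.camera("scene");t=vision.camera("top")
a=s[110:270,270:430]; b=t[130:290,200:400]
cv2.imwrite("pics/a9.png",cv2.resize(np.hstack([a,b]),None,fx=2.2,fy=2.2,interpolation=cv2.INTER_CUBIC))
print(sensors.get_obs()["eef_pos"])
```

```text
[0.43163981 0.02130558 0.1615979 ]
```

View pics/a9.png

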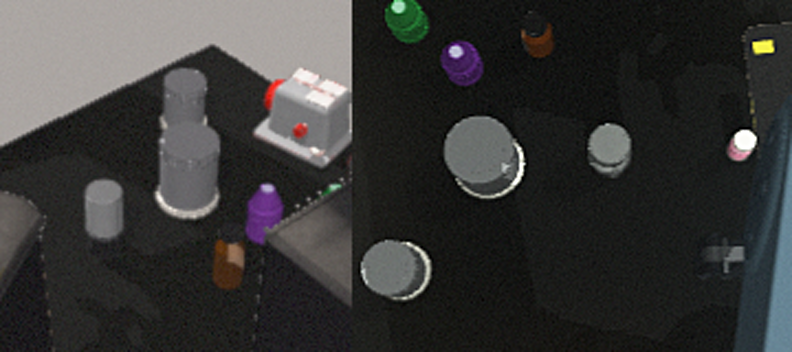

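Both cases are closed and level (scene crop 185,95 and 188,165), and the bystanders stand where they were. Handing in.

```bash
python3 -c "
from bench import ctrl; print(ctrl.hand_in())"
```

```text
the job is handed in; nothing more can be done
None
```

Both objectives stand nose up in their own bottoms with their own covers seated, the vial, dropper bottle and closed case were not disturbed, and the job was handed in at about 28 s; the hand-in returned no verdict.

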